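# Start the hold timer of the tall round pot

### The arm

A 6-joint arm with a two-finger parallel gripper is mounted at the origin on the work surface. World frame = base frame: x ahead of the robot, y to its left, z up, the work surface at z = 0. Lengths are in mm, angles in rad, forces in N, time in s.
With the tool pointing down it reaches from about 350 to 875 mm from the base axis. Payload 4.2 kg.
Tool frame: the origin (TCP) lies on the centre line of the jaws, within the pads' length; the fingertips stand 22 mm ahead of it and the grasp point (between the pads) lies 3 mm ahead of it (arm.nose_length is the distance from the TCP to the fingertips, in mm); z points along the fingers, x is the direction in which the jaws open and shut, and the axes are right-handed (so a half turn about z gives the same grasp; the last joint's range is limited). The gripper opens to 85 mm and grips with 20 to 120 N. Pads are 22 mm wide; open, the fingers measure 114 mm over their backs; the gripper's body (76 mm by 85 mm) begins 54 mm behind the grasp point. The pads swing forward as they close: fully open they stand 13 mm farther back than shut.
Start: joints at [-0.976, 0.385, 0.008, 0, -1.194, -0.259], TCP at [205.968, -590.065, 253.312] pointing down, gripper open.
Joint ranges: [-3.14, 3.14], [-1.21, 2.06], [-1.07, 1.41], [-3.16, 2.05], [-2.99, -0.16], [-3.1, 3.1]. Speed limits (rad/s): [2.79, 2.79, 3.14, 3.14, 3.14, 3.14].

### API

Orientations are given as a unit quaternion [x, y, z, w].
In Python, from bench import telemetry, get_image, workorder, nets, arm gives the robot as it stands.
- The arm moves only by the tool apply_moves, never from a script. Its argument "steps" is a list of rows, each an object with "hand": the opening, from 0 (shut) to 1 (fully open); "xyz": the shift along the tool's x, y, z in cm, a list of three; "delta_rot": the turn, a rotation vector about the tool's x, y, z in rad, a list of three. In form: [{"hand": hand, "xyz": [x, y, z], "delta_rot": [wx, wy, wz]}, ...]. A call has 1 to 12 rows; each row is the pose to reach, as a shift and turn from the pose commanded when the call began, along the tool's axes at that moment; what a row does not reach only later rows make up. A row lasts 1/12 s, in which the tool goes at most 41.7 mm and 7.16 degrees, less where a joint would pass 70% of its speed; a pose out of reach is approached as far as the arm can. A call with a gripper value outside its range is refused whole. The fingers move at their own pace and stop on an object; the grip force is fixed at half the most. Time passes only in rows, so rows that repeat a pose let the fingers close. It gives the time, the measured TCP pose, the force and the opening at its end, in the units of the state.
- telemetry.read_state(): the state, without advancing time (a new reading comes with each control period).
- get_image(name): name is "side" or "top"; returns a dict with "frame" (400x640x3 uint8, blue, green, red), "fx", "fy", "cx", "cy" (pixels), "distortion" ([k1, k2, p1, p2, k3] as OpenCV has them; the pictures are not rectified), "origin" and "orientation" of the camera in the world. Camera axes: x right, y down, z forward; pixel columns grow to the right and rows downward; lengths in mm; the calibration is good to about 2 mm. A picture is of the moment at which its call begins. There is no depth.
- workorder.job_done(): hands the job in, once; it reports no verdict.
Trained networks look in a picture, given as the dict that the camera call returned (one of the last four; its "shot" number tells which), for a name from the list of things; names that differ only in an ending like _2 or _b are one class to them, and where a whole thing is asked for, a point or a joint stands for the part that bears it (a point fixed in the world has none). Each returns a list of dicts, best first, with "confidence" (0 to 1); they miss things now and then, are a little off and sometimes report something else, mostly with a low value. They report only what shows in the picture. A call takes as long as a camera call. They do not tell look-alikes from the thing itself.
- nets.recognise(picture, label): "xyz" ([x, y, z] in mm, in world coordinates, good to about 4 mm: the middle of the surface that is visible of it).
- nets.outline_of(picture, label): "pixels" (400x640 bool, what is visible of it).
- nets.pinpoint(picture, label): "xyz" ([x, y, z] in mm, in world coordinates, good to about 4 mm: a listed point, or the origin of a listed thing).
The state is a dict: "clock": time; "joints": joint angles; "joint_vel": joint speeds; "joint_efforts": joint torques, N m; "position": TCP position; "ee_rot": TCP orientation; "contact_force": force on the tool from outside, world axes, zero at the start; "wrist_torque": the same for the moment, N m; "gripper_width": finger opening in mm.
Only numpy, scipy, OpenCV 4.12 (cv2) and the standard library are available. Lean on these libraries where they do the work, as an engineer would, in place of code of your own. Each camera call takes 0.05 s, during which the arm holds its last target.

### The job

The tall round pot has just come to the holding station, so start its timer: with the fingertips, gently press the round key straight in front of that pot and keep it down for about a second, let it go, then press the wide start bar at the left end of the console. Then withdraw; do not press any other key, and leave the pots, pans and everything else on the counter where they stand.

Things in the scene. Friction and masses are not known exactly. Their poses are not given: they have to be found in the camera images.
- unit: fixed holding station: a steel deck (x 35 to 240 mm, top 20 mm above the counter) with a timer console (x -37 to 37, y -300 to 320 mm, top 45 mm up) along its front, the robot's side. Origin on the counter under the console; x points from console to deck, y along the row of keys to the start bar (robot's left), z up
- key_a_top (a point): centre of the top face of the first round key, next to the start bar, at y = 150 mm in the station's frame: black cap 28 mm across, top 12 mm above the console (57 mm above the counter) when up; keys are 125 mm apart. It belongs to the vessel standing straight behind it on the deck, whose centre lies 125 to 147 mm in +x and within 8 mm of the key's y
- key_a (a joint): travel of the first round key, next to the start bar: 0 released, 0.008 m fully down; it counts as pressed beyond 0.005. A spring pushes it back: about 1.8 N to start it, 4 N at 5 mm, 5.4 N fully down
- key_b_top (a point): centre of the top face of the second round key, at y = 25 mm in the station's frame: black cap 28 mm across, top 12 mm above the console (57 mm above the counter) when up; keys are 125 mm apart. It belongs to the vessel standing straight behind it on the deck, whose centre lies 125 to 147 mm in +x and within 8 mm of the key's y
- key_b (a joint): travel of the second round key: 0 released, 0.008 m fully down; it counts as pressed beyond 0.005. A spring pushes it back: about 1.8 N to start it, 4 N at 5 mm, 5.4 N fully down
- key_c_top (a point): centre of the top face of the third round key, at y = -100 mm in the station's frame: black cap 28 mm across, top 12 mm above the console (57 mm above the counter) when up; keys are 125 mm apart. It belongs to the vessel standing straight behind it on the deck, whose centre lies 125 to 147 mm in +x and within 8 mm of the key's y
- key_c (a joint): travel of the third round key: 0 released, 0.008 m fully down; it counts as pressed beyond 0.005. A spring pushes it back: about 1.8 N to start it, 4 N at 5 mm, 5.4 N fully down
- key_d_top (a point): centre of the top face of the fourth round key, at the end away from the start bar, at y = -225 mm in the station's frame: black cap 28 mm across, top 12 mm above the console (57 mm above the counter) when up; keys are 125 mm apart. It belongs to the vessel standing straight behind it on the deck, whose centre lies 125 to 147 mm in +x and within 8 mm of the key's y
- key_d (a joint): travel of the fourth round key, at the end away from the start bar: 0 released, 0.008 m fully down; it counts as pressed beyond 0.005. A spring pushes it back: about 1.8 N to start it, 4 N at 5 mm, 5.4 N fully down
- start_top (a point): centre of the top face of the start bar, at y = 265 mm in the station's frame, the left end of the console: a wide black rectangular key 28 x 60 mm (60 along the row), top 12 mm above the console (57 mm above the counter) when released
- start (a joint): travel of the start bar: 0 released, 0.008 m fully down; it counts as pressed beyond 0.005. Same spring as the round keys
- tall_pot: tall round steel pot with lid, 104 mm across, 105 mm high to the lid, 123 mm with its black knob; loose, origin at the centre of its underside, z up
- low_pot: low round steel pot with lid, 104 mm across, 55 mm high to the lid, 73 mm with its black knob; loose, origin at the centre of its underside, z up
- deep_pan: deep rectangular steel pan with lid, 160 (x) x 102 mm, 105 mm high, 125 mm with its wire handle; loose, origin at the centre of its underside, z up
- shallow_pan: shallow rectangular steel pan with lid, 160 (x) x 102 mm, 55 mm high, 75 mm with its wire handle; loose, origin at the centre of its underside, z up
- shaker: bystander: steel shaker, 42 mm across, 78 mm high, on the deck behind the start bar; loose, origin at the centre of its underside, z up
- jar: bystander: glass jar, 48 mm across, 60 mm high, on the deck behind the shaker; loose, origin at the centre of its underside, z up
- spoon: bystander: spoon lying flat on the counter along the right end of the station; loose
- spatula: bystander: spatula lying on the counter left of the station, 250 mm long; loose
- squeeze: bystander: white bottle, 60 mm across, 160 mm high, on the counter right of the station; loose, origin at the centre of its underside, z up
- ramekin: bystander: white bowl, 70 mm across, 45 mm high, on the counter right of the station; loose, origin at the centre of its underside, z up
- mug: bystander: steel cup, 76 mm across, 85 mm high, on the counter left of the station; loose, origin at the centre of its underside, z up
Not all that is in view belongs to the job. What is shaped like the shallow_pan but blue is not meant.

How it is judged:
By the outcome, as a careful person would: the job done as asked, in the order asked, and still so for the second after the job is handed in, with the robot touching nothing.
It also fails if it takes over 48 s, if anything falls off the work surface, if the arm or the gripper's body presses on something with over 40 N, if the wrist force passes 120 N, or if a joint passes its speed limit or range.

## Working session

There is one attempt and no reset: what is moved stays moved. The work goes in short steps, Python scripts to look and compute and a tool call to move; the robot and the scene stay as the last step left them, time stands still between calls to the robot, and variables do not carry over. Pictures are saved under pics/ and viewed, and the job is handed in when it is done.

Besides the shell and the picture viewer there is one more tool, called after "Call:" as name([rows], argument=value, ...), one row to a line, values as JSON. apply_moves: Moves the arm, as the interface text tells. Its arguments: {"type":"object","properties":{"steps":{"type":"array"}},"required":["steps"]}

```bash
mkdir -p pics; ls; python3 - <<'E'
from bench import telemetry,get_image,nets
import cv2
s=telemetry.read_state();print(s)
for n in("side","top"):
    p=get_image(n);cv2.imwrite(f"pics/{n}0.png",p["frame"])
    print({k:v for k,v in p.items() if k!="frame"})
    for l in("key_a_top","key_b_top","key_c_top","key_d_top","start_top","unit","tall_pot","low_pot","deep_pan","shallow_pan"):
        print(n,l,[(r["xyz"],r["confidence"]) for r in nets.pinpoint(p,l)][:5])
E
```

```text
pics
{'clock': 0.0, 'joints': array([-9.76404819e-01,  3.85571679e-01,  6.60109540e-03, -5.27852106e-04,
       -1.19401631e+00, -2.58605393e-01]), 'joint_vel': array([ 4.73754098e-04, -6.76564126e-04, -9.52238179e-05, -6.53643296e-04,
       -1.08624850e-04, -2.14371221e-05]), 'joint_efforts': array([-9.93564172e-04, -3.92292202e+01,  1.88395000e+01,  4.18604672e+00,
       -4.76466928e-03, -1.83275603e-06]), 'position': array([ 205.78826334, -589.56297487,  252.19845671]), 'ee_rot': array([ 5.79081838e-01,  8.15268646e-01,  6.14388873e-04, -9.39335339e-04]), 'contact_force': array([ 0.03312498, -0.79215108, -1.21455004]), 'wrist_torque': array([-0.00283205,  0.0202405 ,  0.04682043]), 'gripper_width': 85.29630590728007}
{'fx': 364.1071708353297, 'fy': 364.1071708353297, 'cx': 323.20807103267595, 'cy': 197.03987753861125, 'distortion': array([0.0034887, 0.       , 0.       , 0.       , 0.       ]), 'origin': array([328.0040156 , 862.62895324, 748.65606932]), 'orientation': array([-0.09505831,  0.89254252, -0.43887842,  0.04144286]), 'shot': 1}
side key_a_top [([632.1, -32.4, 21.6], 
[... 942 characters left out ...]
top [([487.3, 83.0, 56.0], 0.41)]
top key_b_top [([495.7, -40.7, 55.9], 0.62), ([635.0, -29.3, 21.7], 0.61), ([677.4, 195.5, 21.4], 0.47)]
top key_c_top [([502.9, -161.5, 58.1], 0.4)]
top key_d_top [([483.9, 80.1, 55.8], 0.68), ([514.2, -292.4, 59.9], 0.37)]
top start_top [([479.2, 195.3, 56.1], 0.45), ([484.2, 81.4, 55.4], 0.22)]
top unit [([497.4, -67.3, -3.4], 0.73), ([444.8, -528.4, 3.9], 0.62), ([627.0, 496.2, 1.2], 0.19)]
top tall_pot [([625.5, 90.1, 18.6], 0.58)]
top low_pot [([636.5, -149.5, 17.6], 0.64)]
top deep_pan [([425.4, 466.5, 1.3], 0.71), ([648.8, -277.5, 15.6], 0.56)]
top shallow_pan [([634.1, -30.4, 21.8], 0.93), ([299.8, -194.9, -1.5], 0.63), ([625.9, 497.4, -1.6], 0.32)]
```

View pics/side0.png

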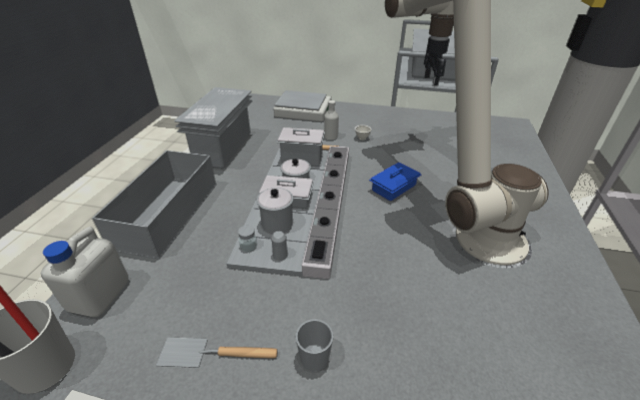

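View pics/top0.png

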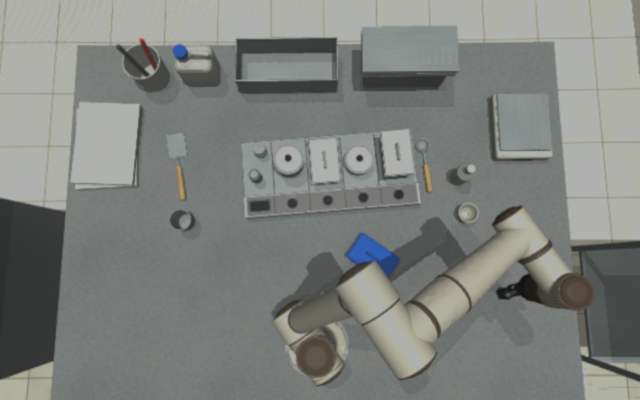

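The tall pot candidates are the round pots at side (275,210) / top (288,160), and side (295,168) / top (358,160). The first looks clearly taller and stands next to the start bar, so it fits. I'll check this in a crop and measure the keys.

```bash
cat > h.py <<'E'
import numpy as np,cv2
from scipy.spatial.transform import Rotation as R
def ray(p,uv):
    K=np.array([[p["fx"],0,p["cx"]],[0,p["fy"],p["cy"]],[0,0,1]])
    n=cv2.undistortPoints(np.array([[uv]],float),K,p["distortion"])[0,0]
    return R.from_quat(p["orientation"]).apply([n[0],n[1],1])
def onz(p,uv,z):
    d=ray(p,uv);o=p["origin"];return o+d*(z-o[2])/d[2]
def proj(p,X):
    K=np.array([[p["fx"],0,p["cx"]],[0,p["fy"],p["cy"]],[0,0,1]])
    Rm=R.from_quat(p["orientation"]).as_matrix().T
    return cv2.projectPoints(np.array(X,float).reshape(-1,3),cv2.Rodrigues(Rm)[0],-Rm@p["origin"],K,p["distortion"])[0][:,0]
E
python3 - <<'E'
from bench import get_image
from h import *
ys=dict(a=150,b=25,c=-100,d=-225,s=265)
for n in("side","top"):
    p=get_image(n);f=p["frame"];g=f.max(2)
    c,s=np.cos(.06),np.sin(.06)
    O=np.array([496,-67,57.]);M=np.array([[c,-s],[s,c]])
    A=[];B=[]
    for k,y in ys.items():
        w=O.copy();w[:2]+=M@[0,y]
        u=proj(p,w)[0]; r=13 if k=='s' else 10
        x0,y0=(u-r).astype(int);pt=g[y0:y0+2*r+1,x0:x0+2*r+1].astype(float)
        wt=np.clip(60-pt,0,None)
        # largest dark component
        nl,lab,st,ce=cv2.connectedComponentsWithStats((wt>0).astype(np.uint8))
        i=1+st[1:,4].argmax();m=wt*(lab==i);yy,xx=np.mgrid[:m.shape[0],:m.shape[1]]
        cc=np.array([x0+(m*xx).sum()/m.sum(),y0+(m*yy).sum()/m.sum()])
        X=onz(p,cc,57);A.append([0,y]);B.append(X[:2]);print(n,k,u.round(1),cc.round(1),X.round(1),st[i],pt.min())
    A=np.array(A,float);B=np.array(B);a=A-A.mean(0);b=B-B.mean(0)
    th=np.arctan2((a[:,0]*b[:,1]-a[:,1]*b[:,0]).sum(),(a*b).sum());c,s=np.cos(th),np.sin(th)
    M=np.array([[c,-s],[s,c]]);o=B.mean(0)-M@A.mean(0);print("fit",th,o,(B-A@M.T-o).round(1).tolist())
    for k in"as":print(k,o+M@[0,ys[k]])
    box=f[110:290,220:360] if n=="side" else f[120:220,235:425]
    cv2.imwrite(f"pics/{n}crop.png",cv2.resize(box,None,fx=4 if n=="top" else 3.3,fy=4 if n=="top" else 3.3,interpolation=cv2.INTER_CUBIC))
E
```

```text
side a [322.7 218.1] [324. 221.] [480.9  94.4  57. ] [ 8  9 10  8 63] 16.0
side b [328.6 192.4] [329. 195.] [490.5 -28.9  57. ] [ 7 10  9  7 54] 17.0
side c [333.5 170.8] [333.4 173.2] [ 499.7 -152.1   57. ] [ 7 10  8  7 43] 18.0
side d [337.7 152.3] [337.1 154.6] [ 508.8 -274.9   57. ] [ 7 10  8  6 36] 21.0
side s [316.3 246.3] [318.3 249.7] [472.1 208.6  57. ] [  9   8  14  19 202] 17.0
fit 0.07572978884068057 [492.13372731 -53.50695472] [[0.1, -1.6], [0.3, -0.3], [-0.0, 1.1], [-0.4, 2.9], [0.0, -2.2]]
a [480.78511363  96.06312574]
s [472.08450981 210.73352075]
top a [291.1 202.2] [291.7 202.9] [484.7  80.6  57. ] [ 8  8  7  7 40] 52.0
top b [326.9 199.9] [327.3 199.8] [494.6 -43.4  57. ] [ 8  8  7  7 42] 52.0
top c [362.6 197.5] [362.9 196.9] [ 504.1 -167.6   57. ] [ 8  7  7  7 43] 50.0
top d [398.4 195.2] [398.3 194.1] [ 513.5 -291.4   57. ] [ 7  6  8  7 47] 45.0
top s [258.2 204.3] [259.  205.6] [475.7 194.5  57. ] [  6  11  17   8 127] 50.0
fit 0.07771950590186003 [496.2952272  -68.39103786] [[0.0, -0.5], [0.2, 0.1], [0.1, 0.5], [-0.3, 1.3], [-0.0, -1.3]]
a [484.64903405  81.15616601]
s [475.72028596 195.80902231]
```

View pics/sidecrop.png

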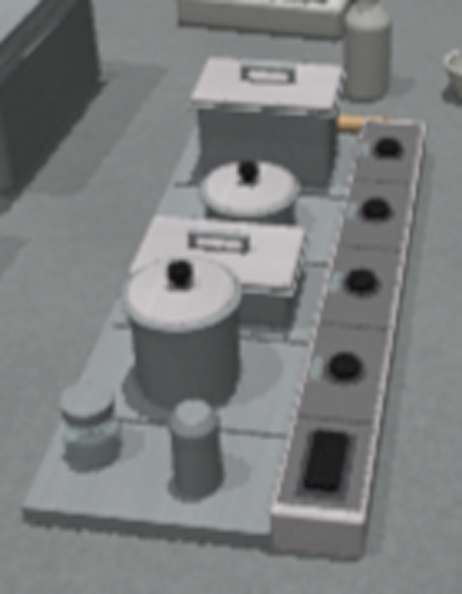

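View pics/topcrop.png

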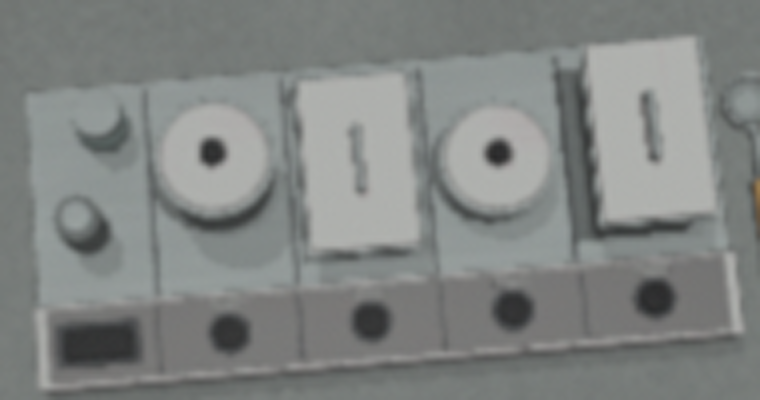

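```bash
python3 - <<'E'
from bench import get_image
from h import *
out=[]
th=.0777;c,s=np.cos(th),np.sin(th);o=np.array([496.3,-68.4])
def W(x,y,z):return [o[0]+c*x-s*y,o[1]+s*x+c*y,z]
for n,S,(x0,y0,x1,y1) in(("side",6,(280,140,360,285)),("top",4,(235,120,425,220))):
    p=get_image(n);im=cv2.resize(p["frame"][y0:y1,x0:x1],None,fx=S,fy=S,interpolation=cv2.INTER_CUBIC)
    def pl(pts,col):
        q=((proj(p,[W(*t) for t in pts])-[x0,y0]+.5)*S).astype(int);cv2.polylines(im,[q],True,col,1)
    pl([(-37,-300,45),(37,-300,45),(37,320,45),(-37,320,45)],(0,0,255))
    pl([(35,-300,20),(240,-300,20),(240,320,20),(35,320,20)],(0,255,255))
    for y in(150,25,-100,-225):
        pl([(14*np.cos(t),y+14*np.sin(t),57) for t in np.linspace(0,6.28,30)],(0,255,0))
    pl([(-14,235,57),(14,235,57),(14,295,57),(-14,295,57)],(0,255,0))
    if n=="side":im=im[:,:]; 
    cv2.imwrite(f"pics/ov_{n}.png",im if im.shape[0]<=600 else im[290:])
E
```

```text
(no output)
```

View pics/ov_side.png

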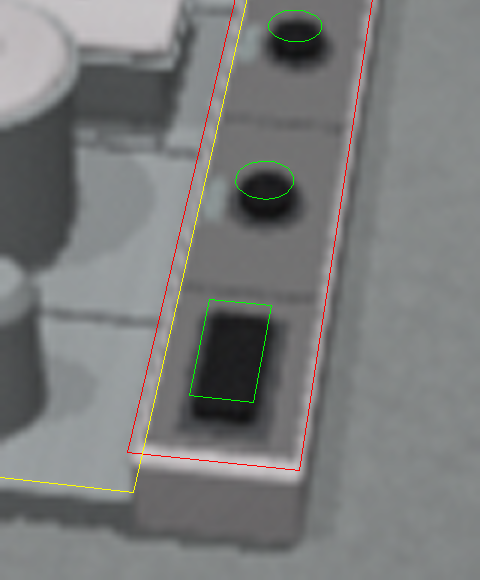

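View pics/ov_top.png

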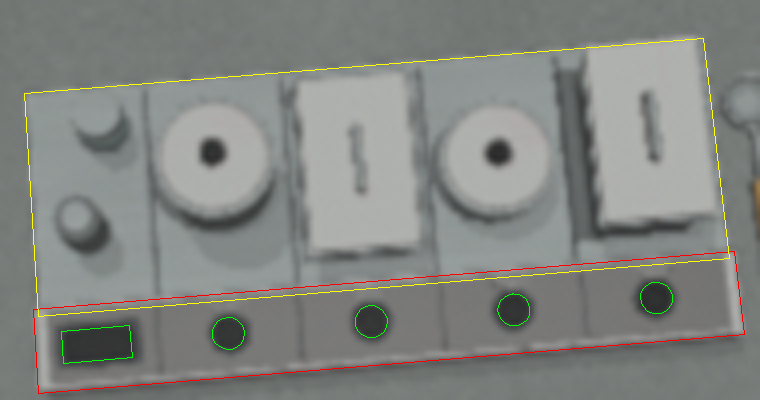

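Side crop: the pot at crop (185,330) has tall walls, while the round one at (248,195) is low, so key_a (next to the start bar) is the right key. The top overlay fits well, and the side view agrees to about 5 mm. Next I'll work out the travel.

```bash
cat >> h.py <<'E'
def local(s,t):
    return R.from_quat(s["ee_rot"]).inv().apply(np.array(t)-s["position"])/10
E
python3 - <<'E'
from bench import telemetry
from h import *
s=telemetry.read_state();r=R.from_quat(s["ee_rot"])
print(r.as_matrix().round(3));print(local(s,[484,83,252]))
th=.0777;X=np.array([-np.sin(th),np.cos(th),0]);Z=np.array([0,0,-1.])
print((r.inv()*R.from_matrix(np.c_[X,np.cross(Z,X),Z])).as_rotvec())
E
```

```text
[[-0.329  0.944  0.   ]
 [ 0.944  0.329 -0.   ]
 [-0.     0.    -1.   ]]
[54.38982407 48.42788741  0.13042268]
[1.89131627e-06 4.54875093e-06 2.58018823e-01]
```

Call:
apply_moves([
  {"hand":0,"xyz":[2.7,2.4,0],"delta_rot":[0,0,0]},
  {"hand":0,"xyz":[5.4,4.8,0],"delta_rot":[0,0,0.03]},
  {"hand":0,"xyz":[8.1,7.2,0],"delta_rot":[0,0,0.06]},
  {"hand":0,"xyz":[10.8,9.6,0],"delta_rot":[0,0,0.1]},
  {"hand":0,"xyz":[13.5,12,0],"delta_rot":[0,0,0.13]},
  {"hand":0,"xyz":[16.2,14.4,0],"delta_rot":[0,0,0.16]},
  {"hand":0,"xyz":[18.9,16.8,0],"delta_rot":[0,0,0.19]},
  {"hand":0,"xyz":[21.6,19.2,0],"delta_rot":[0,0,0.22]},
  {"hand":0,"xyz":[24.3,21.6,0],"delta_rot":[0,0,0.258]},
  {"hand":0,"xyz":[27,24,0],"delta_rot":[0,0,0.258]},
  {"hand":0,"xyz":[28,24.9,0],"delta_rot":[0,0,0.258]},
  {"hand":0,"xyz":[28,24.9,0],"delta_rot":[0,0,0.258]},
])

```text
clock: 2.3
position: [349.7, -241.5, 253.8]
ee_rot: [0.677, 0.736, 0.0, 0.001]
contact_force: [0.3, 0.5, 0.8]
gripper_width: 0.5
```

```bash
python3 - <<'E'
from bench import telemetry
from h import *
s=telemetry.read_state();print(s);print(local(s,[484,83,252]))
E
```

```text
{'clock': 2.3, 'joints': array([-2.19153652e-01,  3.49062802e-02, -4.47220694e-01, -2.71063368e-04,
       -1.08713131e+00, -1.26915372e+00]), 'joint_vel': array([-0.06013025,  0.01718089,  0.01348807,  0.00945368, -0.00472398,
        0.04566351]), 'joint_efforts': array([ 7.56749958e-01, -2.00129968e+01,  1.78709364e+01,  3.91384900e+00,
        1.87217700e-02, -2.02521114e-01]), 'position': array([ 349.69123285, -241.53504984,  253.84405037]), 'ee_rot': array([6.77395545e-01, 7.35618563e-01, 4.89312141e-04, 6.05290201e-04]), 'contact_force': array([0.31387574, 0.52876912, 0.81306514]), 'wrist_torque': array([ 0.01829052,  0.04038103, -0.02117553]), 'gripper_width': 0.47060713754296446}
[31.23857596 16.05499925  0.20201875]
```

Call:
apply_moves([
  {"hand":0,"xyz":[2,1.1,0],"delta_rot":[0,0,0]},
  {"hand":0,"xyz":[5,2.6,0],"delta_rot":[0,0,0]},
  {"hand":0,"xyz":[8.4,4.3,0],"delta_rot":[0,0,0]},
  {"hand":0,"xyz":[11.8,6,0],"delta_rot":[0,0,0]},
  {"hand":0,"xyz":[15.2,7.8,0],"delta_rot":[0,0,0]},
  {"hand":0,"xyz":[18.6,9.5,0],"delta_rot":[0,0,0]},
  {"hand":0,"xyz":[22,11.3,0],"delta_rot":[0,0,0]},
  {"hand":0,"xyz":[25.4,13,3],"delta_rot":[0,0,0]},
  {"hand":0,"xyz":[28.4,14.6,6],"delta_rot":[0,0,0]},
  {"hand":0,"xyz":[30.6,15.7,9],"delta_rot":[0,0,0]},
  {"hand":0,"xyz":[31.2,16,12],"delta_rot":[0,0,0]},
  {"hand":0,"xyz":[31.2,16,14],"delta_rot":[0,0,0]},
])

```text
clock: 3.3
position: [484.1, 81.0, 110.0]
ee_rot: [0.678, 0.735, -0.001, -0.001]
contact_force: [-0.2, -1.0, 0.3]
gripper_width: 0.0
```

```bash
python3 - <<'E'
from bench import telemetry,get_image
from h import *
for n,S,b in(("side",6,(280,160,390,260)),("top",6,(235,140,360,230))):
    p=get_image(n);x0,y0,x1,y1=b;im=cv2.resize(p["frame"][y0:y1,x0:x1],None,fx=S,fy=S,interpolation=cv2.INTER_CUBIC)
    s=telemetry.read_state();tip=s["position"]+R.from_quat(s["ee_rot"]).apply([0,0,22])
    q=((proj(p,[tip,s["position"]])-[x0,y0]+.5)*S).astype(int)
    cv2.circle(im,q[0].tolist(),4,(0,0,255),1);cv2.line(im,q[0].tolist(),q[1].tolist(),(0,255,0),1)
    cv2.imwrite(f"pics/hov_{n}.png",im);print(n,q[0])
print(s["clock"],s["position"],tip,s["contact_force"],s["ee_rot"])
E
```

```text
side [273 303]
top [343 377]
3.4 [482.00822901  78.72989582 109.67660878] [481.82357512  78.64301156  87.6775553 ] [-0.33444594 -0.41607846 -0.79827372] [ 0.67916616  0.7339699  -0.00429966 -0.00173916]
```

View pics/hov_side.png

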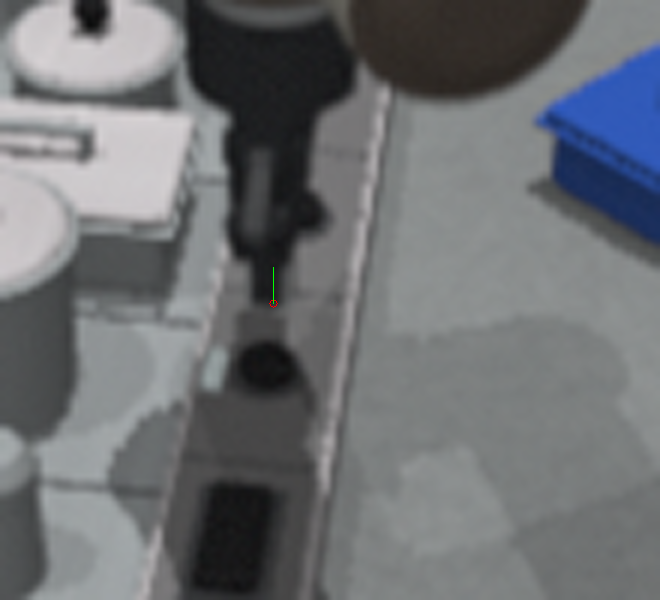

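View pics/hov_top.png

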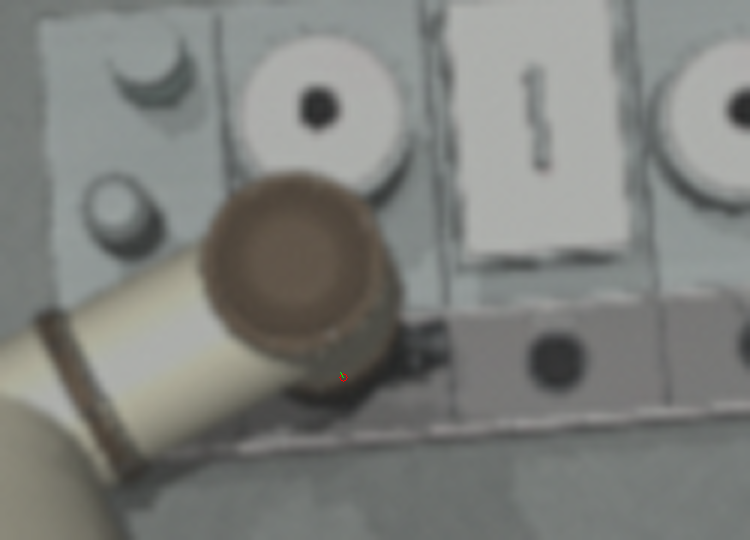

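```bash
python3 - <<'E'
from bench import telemetry,get_image
from h import *
p=get_image("side");p=get_image("side");S=10;x0,y0,x1,y1=300,190,360,245
im=cv2.resize(p["frame"][y0:y1,x0:x1],None,fx=S,fy=S,interpolation=cv2.INTER_CUBIC)
im=np.clip(im.astype(float)*1.8,0,255).astype(np.uint8)
s=telemetry.read_state();r=R.from_quat(s["ee_rot"])
for hx in(-14.5,14.5):
    q=((proj(p,s["position"]+r.apply([[hx,-11,22],[hx,11,22],[hx,11,0],[hx,-11,0]]))-[x0,y0]+.5)*S).astype(int)
    cv2.polylines(im,[q],True,(0,0,255) if hx>0 else (0,255,255),1)
cv2.imwrite("pics/hov2.png",im);print(s["clock"],s["position"],s["joint_vel"].round(3))
E
```

```text
3.5 [484.67046337  79.32180539 113.73730634] [-0.006 -0.038  0.024  0.002  0.003 -0.002]
```

View pics/hov2.png

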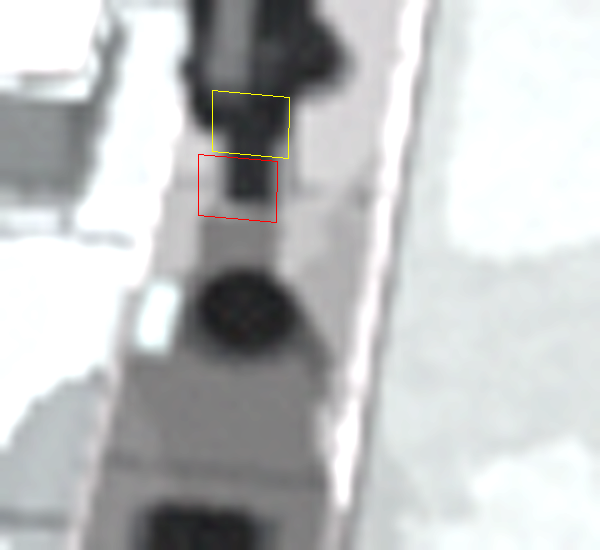

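Call:
apply_moves([
  {"hand":0,"xyz":[0.2,0,0.4],"delta_rot":[0,0,0]},
  {"hand":0,"xyz":[0.3,0,1],"delta_rot":[0,0,0]},
  {"hand":0,"xyz":[0.3,0,1],"delta_rot":[0,0,0]},
  {"hand":0,"xyz":[0.3,0,1],"delta_rot":[0,0,0]},
  {"hand":0,"xyz":[0.3,0,1],"delta_rot":[0,0,0]},
  {"hand":0,"xyz":[0.3,0,1],"delta_rot":[0,0,0]},
])

```text
clock: 4.0
position: [484.0, 82.8, 103.8]
ee_rot: [0.679, 0.734, 0.0, 0.0]
contact_force: [-0.3, -0.7, -0.2]
gripper_width: -0.1
```

```bash
cat > look.py <<'E'
import sys
from bench import telemetry,get_image
from h import *
p=get_image("side");S=10;x0,y0,x1,y1=[int(a) for a in sys.argv[2:6]] if len(sys.argv)>2 else (300,190,360,245)
im=cv2.resize(p["frame"][y0:y1,x0:x1],None,fx=S,fy=S,interpolation=cv2.INTER_CUBIC)
im=np.clip(im.astype(float)*1.8,0,255).astype(np.uint8)
s=telemetry.read_state();r=R.from_quat(s["ee_rot"])
for hx in(-14.5,14.5):
    q=((proj(p,s["position"]+r.apply([[hx,-11,22],[hx,11,22],[hx,11,0],[hx,-11,0]]))-[x0,y0]+.5)*S).astype(int)
    cv2.polylines(im,[q],True,(0,0,255) if hx>0 else (0,255,255),1)
cv2.imwrite(f"pics/{sys.argv[1]}.png",im);print(s["clock"],s["position"],s["contact_force"],s["ee_rot"],s["joint_vel"].round(3))
E
python3 look.py hov3
```

```text
4.05 [484.01310041  82.85918748 103.73165703] [-0.17643311  0.36230532 -0.03926085] [6.79059914e-01 7.34082726e-01 3.94855552e-04 1.68908479e-04] [ 0.     0.003 -0.001 -0.001  0.001 -0.002]
```

View pics/hov3.png

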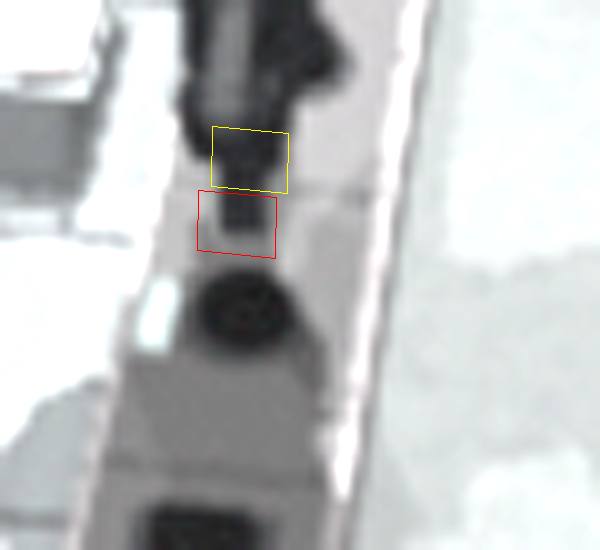

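Call:
apply_moves([
  {"hand":0,"xyz":[0,-0.1,0.6],"delta_rot":[0,0,0]},
  {"hand":0,"xyz":[0,-0.1,1.2],"delta_rot":[0,0,0]},
  {"hand":0,"xyz":[0,-0.1,1.7],"delta_rot":[0,0,0]},
  {"hand":0,"xyz":[0,-0.1,2],"delta_rot":[0,0,0]},
  {"hand":0,"xyz":[0,-0.1,2],"delta_rot":[0,0,0]},
  {"hand":0,"xyz":[0,-0.1,2],"delta_rot":[0,0,0]},
  {"hand":0,"xyz":[0,-0.1,2],"delta_rot":[0,0,0]},
])

```text
clock: 4.63
position: [483.0, 82.8, 83.3]
ee_rot: [0.679, 0.734, 0.0, 0.0]
contact_force: [0.5, 0.3, 0.4]
gripper_width: -0.3
```

```bash
python3 look.py hov4
```

```text
4.6833 [483.02586103  82.84051438  83.43434589] [-0.22898307  0.32865561  0.27684895] [6.79027698e-01 7.34112628e-01 1.61738355e-04 9.05888491e-05] [-0.    -0.003 -0.001 -0.002 -0.     0.   ]
```

View pics/hov4.png

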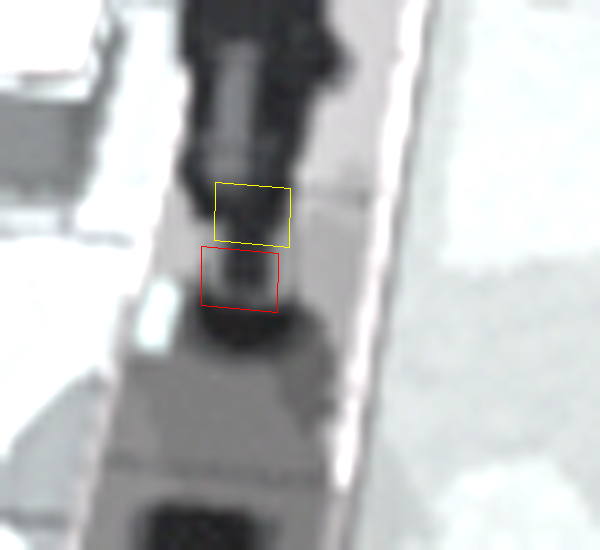

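The picture shows the fingertip at crop (242,290), centred just above the cap at (246,300), with no contact yet. Now I'll press.

Call:
apply_moves([
  {"hand":0,"xyz":[0,0,0.4],"delta_rot":[0,0,0]},
  {"hand":0,"xyz":[0,0,0.7],"delta_rot":[0,0,0]},
  {"hand":0,"xyz":[0,0,1],"delta_rot":[0,0,0]},
  {"hand":0,"xyz":[0,0,1.15],"delta_rot":[0,0,0]},
  {"hand":0,"xyz":[0,0,1.15],"delta_rot":[0,0,0]},
  {"hand":0,"xyz":[0,0,1.15],"delta_rot":[0,0,0]},
])

```text
clock: 5.18
position: [483.4, 83.0, 72.2]
ee_rot: [0.679, 0.734, 0.001, 0.0]
contact_force: [1.0, -0.5, 5.5]
gripper_width: -0.1
```

```bash
python3 look.py press1
```

```text
5.2333 [483.40577766  83.04089072  72.2432328 ] [-0.01682257 -0.42719747  5.26983629] [6.78930613e-01 7.34202078e-01 6.54488838e-04 3.20472925e-04] [ 0.001 -0.002 -0.    -0.     0.002  0.002]
```

The force is 5.3 N, which matches about 7 mm of travel, so the key is pressed. I'll finish the hold and then release.

Call:
apply_moves([
  {"hand":0,"xyz":[0,0,0],"delta_rot":[0,0,0]},
  {"hand":0,"xyz":[0,0,0],"delta_rot":[0,0,0]},
  {"hand":0,"xyz":[0,0,0],"delta_rot":[0,0,0]},
  {"hand":0,"xyz":[0,0,0],"delta_rot":[0,0,0]},
  {"hand":0,"xyz":[0,0,0],"delta_rot":[0,0,0]},
  {"hand":0,"xyz":[0,0,0],"delta_rot":[0,0,0]},
  {"hand":0,"xyz":[0,0,0],"delta_rot":[0,0,0]},
  {"hand":0,"xyz":[0,0,0],"delta_rot":[0,0,0]},
  {"hand":0,"xyz":[0,0,0],"delta_rot":[0,0,0]},
  {"hand":0,"xyz":[0,0,-1.2],"delta_rot":[0,0,0]},
  {"hand":0,"xyz":[0,0,-3],"delta_rot":[0,0,0]},
  {"hand":0,"xyz":[0,0,-4],"delta_rot":[0,0,0]},
])

```text
clock: 6.23
position: [480.9, 81.8, 111.5]
ee_rot: [0.679, 0.734, -0.002, -0.001]
contact_force: [0.7, 0.9, -0.5]
gripper_width: 0.3
```

```bash
python3 look.py rel; python3 - <<'E'
from bench import telemetry
from h import *
s=telemetry.read_state();print(local(s,[475.5,197,110]))
E
```

```text
6.2833 [481.98311318  82.26392748 113.05369399] [-0.05219407  0.96028001  0.95883238] [ 6.79224559e-01  7.33930233e-01 -5.66642603e-04 -3.02107346e-04] [ 0.001  0.022 -0.013 -0.001  0.075 -0.001]
[11.48948844  0.24100292  0.30132122]
```

View pics/rel.png

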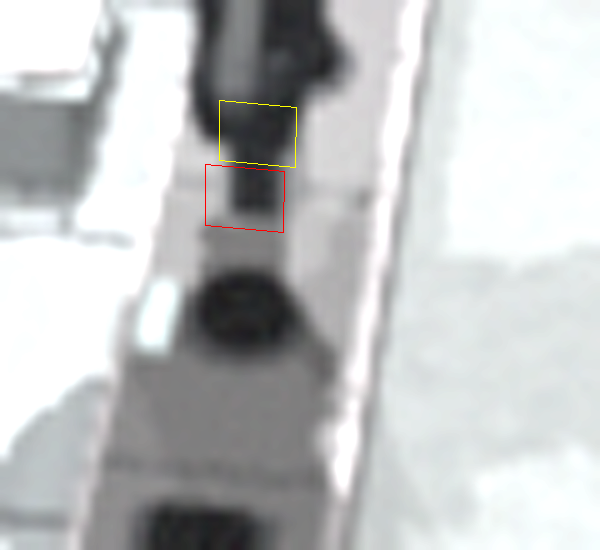

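The key is back up, and the fingers are clear at crop (255,210). Next, the start bar.

Call:
apply_moves([
  {"hand":0,"xyz":[1.5,0.05,0],"delta_rot":[0,0,0]},
  {"hand":0,"xyz":[4,0.1,0],"delta_rot":[0,0,0]},
  {"hand":0,"xyz":[6.5,0.1,0],"delta_rot":[0,0,0]},
  {"hand":0,"xyz":[9,0.15,0],"delta_rot":[0,0,0]},
  {"hand":0,"xyz":[10.9,0.15,0.5],"delta_rot":[0,0,0]},
  {"hand":0,"xyz":[11.4,0.15,1.5],"delta_rot":[0,0,0]},
  {"hand":0,"xyz":[11.4,0.15,2.5],"delta_rot":[0,0,0]},
  {"hand":0,"xyz":[11.4,0.15,2.9],"delta_rot":[0,0,0]},
  {"hand":0,"xyz":[11.4,0.15,2.9],"delta_rot":[0,0,0]},
  {"hand":0,"xyz":[11.4,0.15,2.9],"delta_rot":[0,0,0]},
  {"hand":0,"xyz":[11.4,0.15,2.9],"delta_rot":[0,0,0]},
])

```text
clock: 7.2
position: [475.5, 195.7, 82.8]
ee_rot: [0.68, 0.734, -0.0, -0.0]
contact_force: [-0.7, 0.3, 0.2]
gripper_width: 0.0
```

```bash
python3 look.py bar 290 210 350 268
```

```text
7.25 [475.70329567 195.89008735  83.10968775] [ 0.73269231 -0.78707613  0.19373218] [6.79462851e-01 7.33709887e-01 1.79833409e-04 4.88069235e-05] [ 0.004 -0.006  0.006 -0.002  0.002 -0.   ]
```

View pics/bar.png

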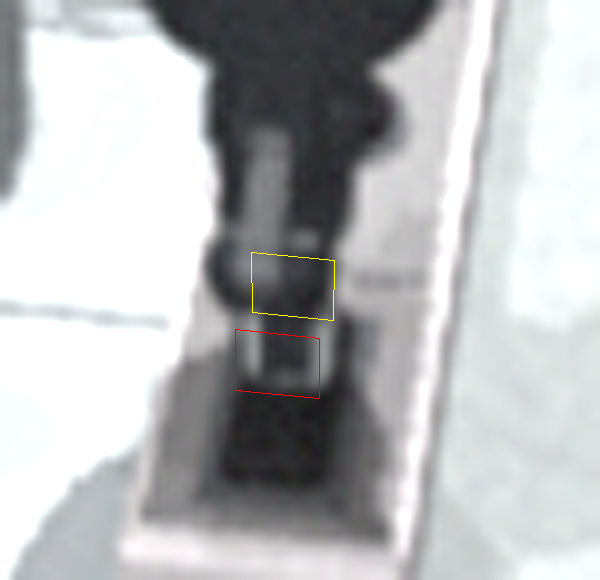

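The tip is over the bar at crop (285,377). Now I'll press the bar.

Call:
apply_moves([
  {"hand":0,"xyz":[0.3,0,0.3],"delta_rot":[0,0,0]},
  {"hand":0,"xyz":[0.3,0,0.6],"delta_rot":[0,0,0]},
  {"hand":0,"xyz":[0.3,0,0.9],"delta_rot":[0,0,0]},
  {"hand":0,"xyz":[0.3,0,1.15],"delta_rot":[0,0,0]},
  {"hand":0,"xyz":[0.3,0,1.15],"delta_rot":[0,0,0]},
  {"hand":0,"xyz":[0.3,0,1.15],"delta_rot":[0,0,0]},
  {"hand":0,"xyz":[0.3,0,1.15],"delta_rot":[0,0,0]},
])

```text
clock: 7.83
position: [475.8, 199.9, 71.8]
ee_rot: [0.679, 0.734, 0.001, 0.0]
contact_force: [1.0, -0.3, 5.5]
gripper_width: -0.2
```

```bash
python3 look.py barp 290 210 350 268
```

```text
7.8833 [475.79253555 199.89633772  71.80435515] [ 1.02560989 -1.06651705  4.78554653] [6.78924282e-01 7.34207848e-01 7.73217496e-04 2.39247488e-04] [ 0.    -0.001 -0.001 -0.001  0.001 -0.003]
```

The force is about 5 N at roughly 7 mm depth, so the bar is pressed. I'll withdraw upwards.

Call:
apply_moves([
  {"hand":0,"xyz":[0,0,0],"delta_rot":[0,0,0]},
  {"hand":0,"xyz":[0,0,-1.2],"delta_rot":[0,0,0]},
  {"hand":0,"xyz":[0,0,-4],"delta_rot":[0,0,0]},
  {"hand":0,"xyz":[0,0,-7],"delta_rot":[0,0,0]},
  {"hand":0,"xyz":[0,0,-10],"delta_rot":[0,0,0]},
  {"hand":0,"xyz":[0,0,-13],"delta_rot":[0,0,0]},
  {"hand":0,"xyz":[0,0,-16],"delta_rot":[0,0,0]},
  {"hand":0,"xyz":[0,-1,-18],"delta_rot":[0,0,0]},
  {"hand":0,"xyz":[0,-3,-18],"delta_rot":[0,0,0]},
  {"hand":0,"xyz":[0,-5,-18],"delta_rot":[0,0,0]},
  {"hand":0,"xyz":[0,-5,-18],"delta_rot":[0,0,0]},
  {"hand":0,"xyz":[0,-5,-18],"delta_rot":[0,0,0]},
])

```text
clock: 8.88
position: [424.1, 195.2, 250.7]
ee_rot: [0.679, 0.734, -0.001, -0.0]
contact_force: [0.6, 0.2, 0.5]
gripper_width: 0.1
```

```bash
python3 - <<'E'
from bench import telemetry,get_image,nets
import cv2
s=telemetry.read_state();print(s["clock"],s["position"],s["contact_force"])
p=get_image("side");cv2.imwrite("pics/end.png",cv2.resize(p["frame"][100:300,200:400],None,fx=3,fy=3,interpolation=cv2.INTER_CUBIC))
for l in("tall_pot","shallow_pan","low_pot","deep_pan","shaker","jar"):print(l,[(r["xyz"],r["confidence"]) for r in nets.pinpoint(p,l)][:1])
E
```

```text
8.8833 [424.11248682 195.1707259  250.71406658] [0.61496312 0.2196112  0.53488581]
tall_pot [([623.3, 93.7, 20.4], 0.56)]
shallow_pan [([295.3, -192.4, -3.5], 0.71)]
low_pot [([638.6, -156.3, 18.3], 0.84)]
deep_pan [([652.7, -281.2, 18.6], 0.68)]
shaker [([579.3, 214.9, 21.7], 0.87)]
jar [([677.6, 198.1, 22.2], 0.63)]
```

View pics/end.png

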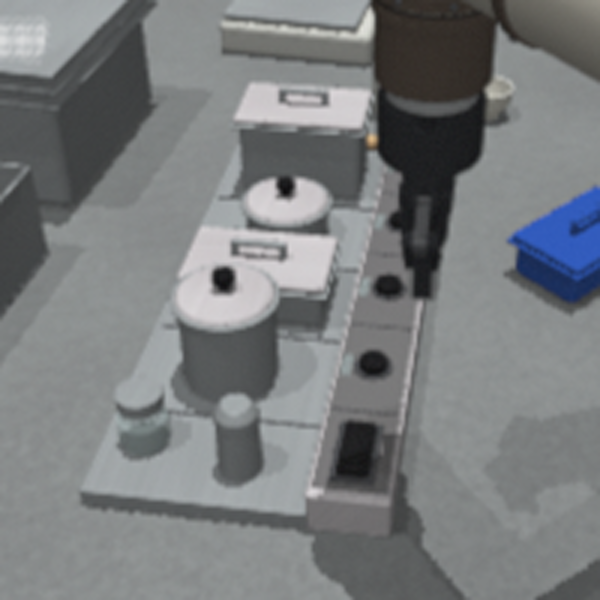

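The keys are up, the pots, pans, shaker and jar haven't moved, and the gripper is clear above the station. Handing in.

```bash
python3 -c "
from bench import workorder
print(workorder.job_done())"
```

```text
the job is handed in; nothing more can be done
None
```

The tall pot's timer should now be running, and the job is handed in. I pressed its key, key_a (the first round key, next to the start bar), for about 1 s at about 5.3 N. After letting it go, I pressed the start bar for about 0.3 s at about 5 N, then withdrew straight up and clear. It took about 9 s on the robot's clock.

**Last checks:**
- **Presses:** for both, the measured force and fingertip height matched about 7 mm of travel; a press counts beyond 5 mm. I had no direct reading of key travel.
- **Scene:** in the last picture the key and the bar are up, and the pots, pans, shaker and jar stand where they were. I did not look again at the spoon, spatula, squeeze bottle, ramekin or mug, though I touched nothing near them.
- **Robot:** no contact force above noise at the end.

**Disagreements:**
- **Key positions:** the two cameras differed by up to about 13 mm along the row of keys. Part of that is the sides of the keys showing in the side view. I checked each target with a close-up of the fingertip before pressing.
- **Shallow pan:** in the last check, the network's best match for it was the blue look-alike. The picture shows the real pan in its place.

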